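# Draw the lamp-hanger load gauge to its mark

### The arm

A 6-joint arm with a two-finger parallel gripper is mounted at the origin on the work surface. World frame = base frame: x ahead of the robot, y to its left, z up, the work surface at z = 0. Lengths are in m, angles in rad, forces in N, time in s.
With the tool pointing down it reaches from about 0.275 to 0.825 m from the base axis. Payload 5.2 kg.
Tool frame: the origin (TCP) lies midway between the tips of the shut fingers; the grasp point (between the pads) lies 19 mm behind it (ctrl.grip_depth is the distance from the TCP to the grasp point, in m); z points along the fingers, y is the line along which they close (so a half turn about z gives the same grasp; the last joint's range is limited). The gripper opens to 93 mm and grips with 3 to 60 N. Pads are 15 mm wide; open, the fingers measure 128 mm over their backs; the gripper's body (75 mm by 188 mm) begins 65 mm behind the grasp point.
Start: joints at [1.021, 0.259, 1.535, -0, 1.348, -0.203], TCP at [0.187, 0.517, 0.219] pointing down, gripper open.
Joint ranges: [-3.14, 3.14], [-0.91, 2.08], [0.19, 2.58], [-1.22, 4.36], [0.22, 2.71], [-3.12, 3.12]. Speed limits (rad/s): [2.57, 2.57, 3.14, 3.14, 3.14, 3.14].

### API

Orientations are given as a rotation vector (axis times angle).
In Python, from cell import ctrl, viewer gives the robot as it stands. The module is installed in compiled form; this text tells all that it offers.
- The arm moves only by the tool send_rows, never from a script. Its argument "rows" is a list that holds one entry, the list of rows, each a list of 6 numbers: the shift along the tool's x, y, z each as a share of 20 mm, from -1 to 1, then the turn, a rotation vector about the tool's x, y, z each as a share of 0.1 rad, from -1 to 1. In form: [[[x, y, z, wx, wy, wz], ...]]. A call has exactly 8 rows; each row shifts and turns the commanded pose from where the row before left it, along the tool's axes as they then stand; what a row does not reach is not made up. A row lasts 1/10 s, in which the tool goes at most 50 mm and 8.59 degrees, less where a joint would pass 70% of its speed; a pose out of reach is approached as far as the arm can. A call with a number of a shift or a turn outside -1 to 1 is refused whole. A call with a gripper value outside its range is refused whole. "jaw" is the opening, from -1 (shut) to 1 (fully open), set as the call begins (left out, the last holds). The fingers move at their own pace and stop on an object; "grip_force" is the grip in N (left out, the last holds). Time passes only in rows, so rows that do not move let the fingers close, or fill a call up. It gives the time, the measured TCP pose, the force, the opening and the grip force at its end, in the units of the state.
- ctrl.get_state(): the state, without advancing time (a new reading comes with each control period).
- viewer.grab_frame(name): name is "scene" or "top"; returns the picture (384x512x3 uint8, red, green, blue); there is no depth.
- viewer.get_calibration(name): a dict with "K" (3x3 intrinsics, pixels), "T" (4x4, takes a point from camera to world coordinates). Camera axes: x right, y down, z forward; pixel columns grow to the right and rows downward; lengths in m; the calibration is good to about 2 mm. A picture is of the moment at which its call begins. get_calibration takes no time and is no camera call.
- ctrl.close_job(): hands the job in; it is judged then, once.
The state is a dict: "time_s": time; "q": joint angles; "dq": joint speeds; "tau": joint torques, N m; "tool_pos": TCP position; "eef_rot": TCP orientation; "wrist_force": force on the tool from outside, world axes, zero at the start; "ft_torque": the same for the moment, N m; "grip_width": opening from 0.0 (shut) to 1.0 (fully open); "gripper_force": force on a finger pad.
Only numpy, scipy, OpenCV 4.12 (cv2) and the standard library are available. Lean on these libraries where they do the work, as an engineer would, in place of code of your own. Each camera call takes 0.05 s, during which the arm holds its last target. There are 200 camera calls.

### The job

Set the load of the grow lamp's hanger on its bench gauge: gently press the blue thumb pad of the ratchet lever down until it clicks and stays down by itself, then draw the orange handle out against its springs: after some slack it picks up the yellow load pointer; draw on until that pointer is at the red marker and leave it held there by the ratchet, within 7 mm. Never let the handle fly back or overload the gauge more than 15 mm past the marker, and leave the two pots and the bottle where they stand.

Things in the scene. Friction and masses are not known exactly. Their poses are not given: they have to be found in the camera images.
- gauge: Fixed gauge, white plate 12 mm thick, x -55 to 80, y -205 to 165 mm; origin at table height under the bar's axis, z up. A toothed bar with the handle slides out along +y; blue spring case at the -y end, 58 mm high. The lever crosses at y -70, hinge at (50, -70, 64), thumb pad out on the -x side. Black catch post, 84 mm tall, at (-45, -104). White scale, 10 mm ticks, on the +x side.
- pawl_lever (a joint): Steel ratchet lever, rad: 0 raised (sprung up), grows as pressed; stop at 0.37. The sprung catch resists from about 0.18 (peak 10 to 15 N at the pad); once passed it keeps the lever down at about 0.34. Only then does the lever's brass pawl engage the bar's teeth.
- pad (a point): Centre of the top face of the lever's blue round thumb pad (diameter 34 mm), 125 mm from the hinge; about 118 mm high when raised, 73 mm when down. Its frame tilts with the lever (level when down).
- draw_bar (a joint): Travel of the handle along the gauge's +y, m: 0 home, 0.13 at most. Spring pull 3 N at home, plus 0.4 N per 10 mm. With the lever latched the bar runs freely outward, but sliding back it is held at the next click: teeth 10 mm apart; where the clicks fall must be felt.
- grip (a point): Grip point of the orange upright handle, on its mid-plane, 21 mm below its top: the handle is a plate 50 mm wide (gauge x), 14 mm thick (gauge y), from z 30 to 97 mm, with the bar (top 42 mm, teeth 48 mm) running off its -y side. Grip across the 14 mm from above.
- pointer (a point): Tip (top 24 mm high, 10 mm wide) of the yellow load pointer, on the gauge's +x side. It rests at gauge y 30 and slides along +y on its own spring (2 N at rest plus 2 N per 10 mm). The bar picks it up only after a hidden slack of 15 to 50 mm of handle travel, different each time; from there it moves with the handle.
- marker: Red upright marker 14 (x) x 8 (y) x 40 mm fixed on the scale strip, a red line running from it across the plate; its origin at the centre of its underside (z 14 mm), its axes parallel to the gauge's; the pointer is at the mark when both have the same y in the gauge's frame.
- pot_a: Red seedling pot with soil, label and seedling, 82 x 82 x 80 mm (130 with label), origin at the centre of its underside; bystander.
- pot_b: Second red seedling pot like the first; bystander.
- feed_bottle: Amber feed bottle, diameter 60 mm, 130 mm tall, origin under its centre; bystander.

How it is judged:
On the way, in this order (a step that is already met when the one before it is completed fails the run):
1. the lever is latched down by its catch, no finger on it, while the handle is still home (value of joint pawl_lever above 0.3 rad and value of joint draw_bar below 0.012 m and contact force between the fingers and pawl_lever below 0.1 N), for 0.2 s.
2. the handle is drawn out until the pointer is within 7 mm of the marker (y of pointer in the frame of marker between -0.007 and 0.007 m), for 0.2 s.
At the end, for the whole second after the job is handed in: The lever is down and latched (above 0.30 rad), and the pointer stands still within 7 mm of the red marker along the scale, held by the ratchet alone (all of step 2 and value of joint pawl_lever above 0.3 rad and velocity of joint draw_bar between -0.01 and 0.01 m/s); the robot touches nothing.
It fails at once if the gauge is overloaded: the pointer goes over 15 mm past the marker (y of pointer in the frame of marker above 0.015 m).
It fails at once if the handle flies back (faster than 0.35 m/s inward) (velocity of joint draw_bar below -0.35 m/s).
It fails at once if the lever is pressed roughly (more than 35 N) (contact force between the fingers and pawl_lever above 35 N).
It fails at once if a pot or the bottle is moved by more than 30 mm or tipped (distance of any of pot_a, pot_b, feed_bottle from where it was at the start of the episode above 0.03 m or angle between any of pot_a, pot_b, feed_bottle's own z axis and vertical above 0.3 rad).
It also fails if it takes over 61 s, if anything falls off the work surface, if the arm or the gripper's body presses on something with over 40 N, if the wrist force passes 120 N, or if a joint passes its speed limit or range.

## Working session

There is one attempt and no reset: what is moved stays moved. The work goes in short steps, Python scripts to look and compute and a tool call to move; the robot and the scene stay as the last step left them, time stands still between calls to the robot, and variables do not carry over. Pictures are saved under pics/ and viewed, at most 10 in all, crops included, and the job is handed in when it is done.

Besides the shell and the picture viewer there is one more tool, called after ">>>" as name(argument=value, ...) on one line, values as JSON. send_rows: Moves the arm, as the interface text tells. Shift numbers are shares of 20 mm and turn numbers shares of 0.1 rad, none past 1 either way. Its arguments: {"type":"object","properties":{"rows":{"type":"array","items":{"type":"array","items":{"type":"array","items":{"type":"number","minimum":-1,"maximum":1}}}},"jaw":{"type":"number"},"grip_force":{"type":"number"}},"required":["rows"]}

```bash
mkdir -p pics; python3 - <<'E'
from cell import ctrl, viewer
import cv2,numpy as np
for n in("scene","top"):
    f=viewer.grab_frame(n); cv2.imwrite(f"pics/{n}0.png",f[:,:,::-1]); c=viewer.get_calibration(n); print(n,np.round(c["K"],1).tolist(),np.round(c["T"],3).tolist())
s=ctrl.get_state(); print({k:np.round(v,3).tolist() for k,v in s.items()})
a=cv2.imread("pics/scene0.png");b=cv2.imread("pics/top0.png")
E
```

```text
scene [[464.1, 0.0, 250.7], [0.0, 464.1, 184.0], [0.0, 0.0, 1.0]] [[-0.366, 0.726, -0.582, 1.107], [0.931, 0.28, -0.236, 0.121], [-0.008, -0.628, -0.778, 0.762], [0.0, 0.0, 0.0, 1.0]]
top [[434.1, 0.0, 252.0], [0.0, 434.1, 189.2], [0.0, 0.0, 1.0]] [[-0.016, -0.995, 0.095, 0.512], [-1.0, 0.017, 0.014, -0.076], [-0.016, -0.095, -0.995, 1.044], [0.0, 0.0, 0.0, 1.0]]
{'time_s': 0.1, 'q': [1.021, 0.259, 1.536, -0.0, 1.348, -0.203], 'dq': [-0.0, -0.0, -0.002, 0.002, -0.001, -0.0], 'tau': [0.002, -43.821, -28.464, 0.072, 0.036, -0.0], 'tool_pos': [0.187, 0.517, 0.218], 'eef_rot': [-0.542, -3.094, 0.002], 'wrist_force': [0.109, -0.413, 0.999], 'ft_torque': [0.022, -0.021, 0.003], 'gripper_force': 0.0, 'grip_width': 1.001}
```

View pics/scene0.png

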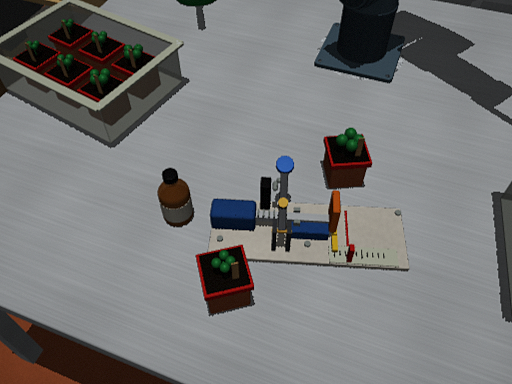

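View pics/top0.png

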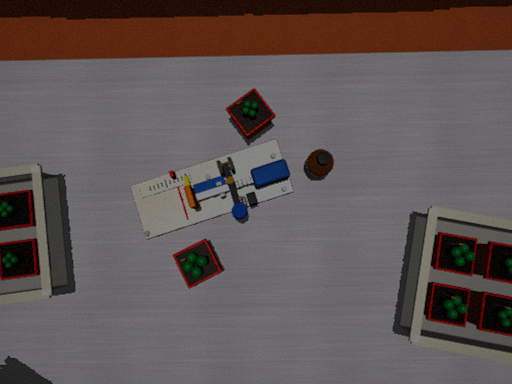

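The top view shows the gauge plate at px (131–294, 140–238), pad at (239,211), handle at (191,195), marker at (172,174) and pots at (250,112) and (197,263). The bottle is at (319,162). Next I measure the plate pose.

```bash
cat > h.py <<'E'
from cell import ctrl, viewer
import cv2,numpy as np
C={n:viewer.get_calibration(n) for n in("scene","top")}
def ray(n,uv,z):
    K,T=np.array(C[n]["K"]),np.array(C[n]["T"])
    d=T[:3,:3]@np.linalg.inv(K)@np.array([uv[0],uv[1],1.]); o=T[:3,3]
    return (o+d*(z-o[2])/d[2])
def proj(n,p):
    K,T=np.array(C[n]["K"]),np.array(C[n]["T"])
    q=K@(T[:3,:3].T@(np.array(p)-T[:3,3])); return q[:2]/q[2]
def blobs(img,lo,hi,amin=8):
    h=cv2.cvtColor(img,cv2.COLOR_BGR2HSV); m=cv2.inRange(h,np.array(lo),np.array(hi))
    n,l,s,c=cv2.connectedComponentsWithStats(m)
    return [(s[i].tolist(),c[i].round(1).tolist()) for i in range(1,n) if s[i,4]>=amin]
E
python3 - <<'E'
from h import *
for n,box in(("scene",(190,140,230,140)),("top",(120,90,220,205))):
    im=cv2.imread(f"pics/{n}0.png"); h=cv2.cvtColor(im,cv2.COLOR_BGR2HSV)
    x,y,w,hh=box
    pts=[(150,220),(140,190),(60,200)] if n=="top" else [(380,230),(220,245),(300,320)]
    for p in pts: print(n,p,im[p[1],p[0]],h[p[1],p[0]])
    # warmness
    m=((im[:,:,2].astype(int)-im[:,:,0])>6).astype(np.uint8)*255
    sub=np.zeros_like(m); sub[y:y+hh,x:x+w]=m[y:y+hh,x:x+w]
    m=sub
    print("yellow",blobs(im,(22,120,80),(34,255,255)))
    print("orange",[b for b in blobs(im,(8,150,80),(17,255,255)) if b[1][1]>100])
    print("red",[b for b in blobs(im,(0,150,80),(5,255,255)) if b[1][1]>100])
    print("blue",blobs(im,(100,120,50),(125,255,255)))
    c=cv2.resize(im[y:y+hh,x:x+w],None,fx=3,fy=3,interpolation=cv2.INTER_CUBIC)
    c2=cv2.resize(m[y:y+hh,x:x+w],None,fx=.5,fy=.5) 
    cv2.imwrite(f"pics/{n}0c.png",c)
    k=[cc for cc in cv2.findContours(cv2.morphologyEx(m,cv2.MORPH_CLOSE,np.ones((9,9))),0,2)[0] if cv2.contourArea(cc)>2000]
    for cc in k: print(cv2.contourArea(cc),cv2.approxPolyDP(cv2.convexHull(cc),4,True)[:,0].tolist())
E
```

```text
scene (380, 230) [143 153 158] [ 20  24 158]
scene (220, 245) [148 159 165] [ 19  26 165]
scene (300, 320) [152 150 148] [105   7 152]
yellow [([286, 199, 2, 7, 11], [286.4, 201.8]), ([331, 230, 7, 21, 104], [334.4, 241.4])]
orange [([332, 191, 9, 22, 157], [336.0, 201.5]), ([8, 314, 24, 18, 147], [21.3, 322.8]), ([0, 341, 81, 43, 1530], [26.3, 370.7])]
red [([324, 137, 48, 30, 205], [345.8, 157.7]), ([345, 211, 4, 35, 67], [346.4, 228.0]), ([196, 245, 58, 53, 457], [224.5, 275.4]), ([350, 244, 5, 7, 29], [351.8, 247.5])]
blue [([276, 156, 18, 17, 239], [284.6, 163.8]), ([210, 199, 46, 21, 804], [232.7, 208.8]), ([291, 221, 38, 14, 391], [310.6, 227.8])]
11491.0 [[365, 141], [399, 209], [408, 268], [200, 279], [195, 255], [211, 228], [323, 140]]
top (150, 220) [122 133 135] [ 25  25 135]
top (140, 190) [ 98 112 114] [ 26  36 114]
top (60, 200) [36 37 39] [10 20 39]
yellow [([184, 176, 6, 10, 41], [186.6, 180.8])]
orange [([184, 186, 11, 22, 126], [189.3, 196.0])]
red [([226, 89, 49, 47, 219], [249.8, 112.9]), ([169, 171, 5, 6, 17], [170.9, 173.5]), ([177, 187, 8, 20, 26], [180.6, 196
[... 261 characters left out ...]
, 3, 12, 20], [475.0, 247.9]), ([486, 242, 26, 37, 106], [493.2, 255.1]), ([472, 260, 3, 10, 15], [472.7, 264.5]), ([469, 271, 4, 5, 13], [470.8, 273.3]), ([490, 278, 22, 5, 35], [501.1, 280.1]), ([432, 282, 39, 24, 108], [451.5, 288.8]), ([428, 293, 11, 29, 68], [431.2, 309.3]), ([480, 292, 32, 34, 111], [488.9, 303.2]), ([460, 313, 7, 14, 28], [464.5, 320.2]), ([441, 321, 18, 5, 30], [449.4, 322.9]), ([479, 327, 26, 8, 45], [490.4, 330.7]), ([506, 334, 6, 2, 9], [508.9, 334.4])]
blue [([251, 160, 39, 26, 621], [269.9, 172.1]), ([194, 176, 32, 18, 256], [207.8, 184.2]), ([232, 203, 15, 16, 183], [239.0, 210.1])]
5785.0 [[258, 165], [262, 187], [230, 212], [145, 237], [132, 185], [241, 150]]
```

View pics/top0c.png

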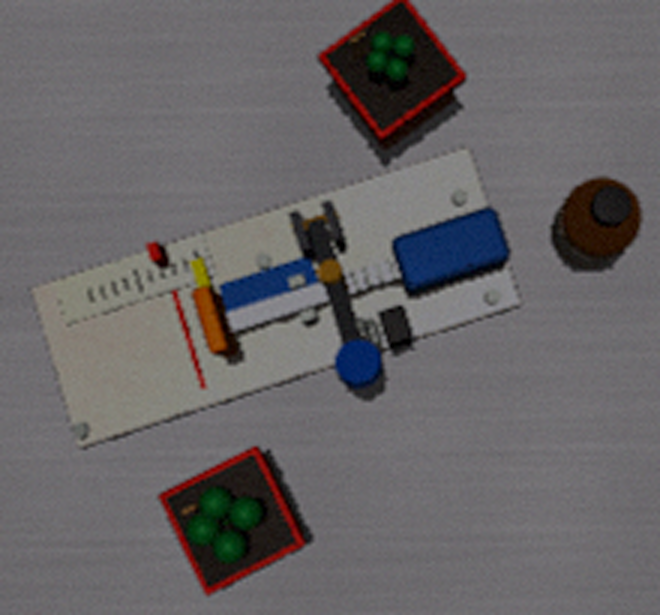

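View pics/scene0c.png

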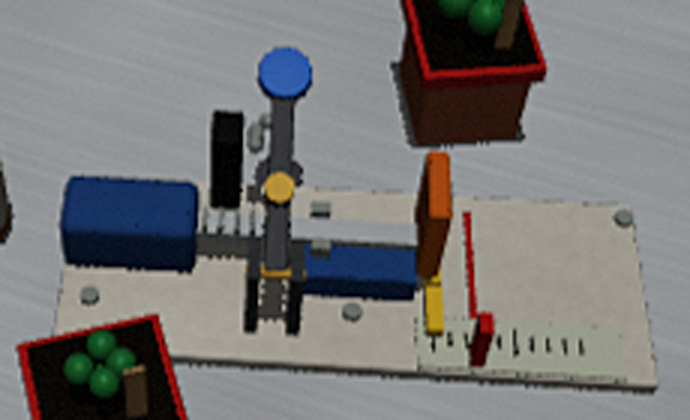

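Crops: plate corners in the top crop are (33,289), (470,150), (520,304), (83,447). The pointer sits against the handle's +x end, and the marker is about 20–30 mm further out along the red line. The pot next to the handle needs watching.

```bash
cat >> h.py <<'E'
def topx(p): return (p[0]/3+120-1/3,p[1]/3+90-1/3)
def scx(p): return (p[0]/3+190-1/3,p[1]/3+140-1/3)
E
python3 - <<'E'
from h import *
g=[(80,165),(80,-205),(-55,-205),(-55,165)]
w=[ray("top",topx(p),.012)[:2] for p in[(33,289),(470,150),(520,304),(83,447)]]
g+= [(80,165),(-55,165)]; w+=[ray("scene",scx(p),.012)[:2] for p in[(656,383),(635,207)]]
G=np.array(g)/1000;W=np.array(w)
a,b=G-G.mean(0),W-W.mean(0)
th=np.arctan2((a[:,0]*b[:,1]-a[:,1]*b[:,0]).sum(),(a*b).sum())
R=np.array([[np.cos(th),-np.sin(th)],[np.sin(th),np.cos(th)]]); t=W.mean(0)-R@G.mean(0)
print("th",th,"t",t,"res mm",((W-(G@R.T+t))*1000).round(1).tolist())
np.savez("gauge.npz",th=th,R=R,t=t)
def G_(n,uv,z): return ((R.T@(ray(n,uv,z)[:2]-t))*1000).round(1)
def st(n1,u1,u2):
    A=[];B=[]
    for n,u in(("top",u1),("scene",u2)):
        o=np.array(C[n]["T"])[:3,3]; d=ray(n,u,0)-o; d/=np.linalg.norm(d); P=np.eye(3)-np.outer(d,d); A.append(P);B.append(P@o)
    p=np.linalg.lstsq(np.vstack(A),np.hstack(B),rcond=None)[0]; return np.r_[R.T@(p[:2]-t),p[2]]*1000
print("pad",st(0,(239.0,210.1),(284.6,163.8)).round(1),G_("top",(239,210.1),.118),G_("scene",(284.6,163.8),.118))
print("line top",G_("top",topx((175,290)),.012),G_("top",topx((204,388)),.012),"scene",G_("scene",scx((467,212)),.012),G_("scene",scx((475,317)),.012))
print("marker base scene",G_("scene",scx((480,364)),.014),"marker top",G_("scene",scx((486,316)),.054),G_("top",topx((155,247)),.054))
print("pointer top",G_("top",topx((198,262)),.024), G_("top",topx((205,284)),.024),"sc",G_("scene",scx((433,290)),.024),G_("scene",scx((435,310)),.024))
print("handle top: top",[G_("top",topx(p),.097) for p in((194,291),(208,288),(229,349),(214,353))],"sc",G_("scene",scx((431,155)),.097),G_("scene",scx((440,192)),.097))
s=ctrl.get_state();print(s["tool_pos"])
for n,uv,z in(("potA",(250,112),.08),("potB",(197.8,262),.08),("bottle",(322,158),.13)): print(n,ray("top",uv,z).round(3),G_("top",uv,z))
print("world pad",R@np.array([-.063,-.07])+t, "pad down",R@np.array([-.075,-.07])+t)
E
```

```text
th 0.2938916175100158 t [0.59588316 0.05046252] res mm [[-1.5, -1.8], [-2.4, 0.5], [1.8, 2.5], [1.4, -3.8], [-0.9, -0.8], [1.6, 3.4]]
pad [-62.7 -69.4 115.3] [-62.8 -69.8] [-60.3 -69.1]
line top [42.4 55.4] [-39.5  56.1] scene [-40.1  57. ] [40.6 58.2]
marker base scene [75.1 59.2] marker top [65.7 56.9] [72.4 54.3]
pointer top [56.2 29.8] [37.8 29.7] sc [30.4 30.9] [45.  31.7]
handle top: top [array([24.3, 29.8]), array([23.2, 19.4]), array([-24.3,  17.8]), array([-23.7,  29.1])] sc [-18.8  21.7] [ 8.8 26.2]
[0.18665802 0.51682863 0.21790502]
potA [ 0.78  -0.061  0.08 ] [ 144.1 -159.7]
potB [0.445 0.059 0.08 ] [-141.8   52.2]
bottle [ 0.663 -0.213  0.13 ] [ -11.9 -271.6]
world pad [ 0.5558619  -0.03478593] pad down [ 0.54437641 -0.03826208]
```

>>> send_rows(rows=[[[0, 0, 0, 0, 0, -0.8], [0, 0, 0, 0, 0, -0.8], [0, 0, 0, 0, 0, -0.8], [0, 0, 0, 0, 0, -0.8], [0, 0, 0, 0, 0, -0.8], [0, 0, 0, 0, 0, -0.8], [0, 0, 0, 0, 0, -0.8], [0, 0, 0, 0, 0, -0.81]]], jaw=-1)

```text
time_s: 0.9
tool_pos: [0.1867, 0.517, 0.2181]
eef_rot: [0.466, -3.106, 0.001]
wrist_force: [-0.4, 0.5, 0.3]
grip_width: 0.363
gripper_force: 0.0
```

```bash
cat > w.py <<'E'
from h import *
import sys
from scipy.spatial.transform import Rotation as Ro
z=np.load("gauge.npz");R,t=z["R"],z["t"]
s=ctrl.get_state(); M=Ro.from_rotvec(s["eef_rot"]).as_matrix()
p=np.array(s["tool_pos"]); g=np.r_[R.T@(p[:2]-t),p[2]]*1000
print("t",s["time_s"],"gauge mm",g.round(1),"F",np.round(s["wrist_force"],1),"w",s["grip_width"],"gf",s["gripper_force"],"ytilt",np.degrees(np.arctan2(M[1,1],M[0,1])-float(z["th"])-np.pi/2),M[2,2])
if len(sys.argv)>3:
    T=np.array(list(map(float,sys.argv[1:4])))/1000; Wd=np.r_[R@T[:2]+t,T[2]]
    print("delta tool in shares",(M.T@(Wd-p)/.02).round(2))
E
python3 w.py -63 -68 160
```

```text
t 0.9 gauge mm [-256.5  565.   218.1] F [-0.4  0.5  0.3] w 0.36309319869228734 gf 0.0 ytilt 0.20836429997394496 -0.9999993339312722
delta tool in shares [ -9.56 -31.68   2.92]
```

>>> send_rows(rows=[[[-0.3, -0.99, 0, 0, 0, 0], [-0.3, -0.99, 0, 0, 0, 0], [-0.3, -0.99, 0, 0, 0, 0], [-0.3, -0.99, 0, 0, 0, 0], [-0.3, -0.99, 0, 0, 0, 0], [-0.3, -0.99, 0, 0, 0, 0], [-0.3, -0.99, 0, 0, 0, 0], [-0.3, -0.99, 0, 0, 0, 0]]])

```text
time_s: 1.7
tool_pos: [0.2789, 0.3787, 0.2183]
eef_rot: [0.46, -3.107, 0.001]
wrist_force: [-0.4, -0.1, -0.6]
grip_width: 0.007
gripper_force: 0.0
```

>>> send_rows(rows=[[[-0.3, -0.99, 0, 0, 0, 0], [-0.3, -0.99, 0, 0, 0, 0], [-0.3, -0.99, 0, 0, 0, 0], [-0.3, -0.99, 0, 0, 0, 0], [-0.3, -0.99, 0, 0, 0, 0], [-0.3, -0.99, 0, 0, 0, 0], [-0.3, -0.99, 0, 0, 0, 0], [-0.3, -0.99, 0, 0, 0, 0]]])

```text
time_s: 2.5
tool_pos: [0.3707, 0.2411, 0.2183]
eef_rot: [0.46, -3.107, 0.0]
wrist_force: [-0.0, -0.1, -0.6]
grip_width: 0.008
gripper_force: 0.0
```

>>> send_rows(rows=[[[-0.3, -0.99, 0, 0, 0, 0], [-0.3, -0.99, 0, 0, 0, 0], [-0.3, -0.99, 0, 0, 0, 0], [-0.3, -0.99, 0, 0, 0, 0], [-0.3, -0.99, 0, 0, 0, 0], [-0.3, -0.99, 0, 0, 0, 0], [-0.3, -0.99, 0, 0, 0, 0], [-0.3, -0.99, 0, 0, 0, 0]]])

```text
time_s: 3.3
tool_pos: [0.4626, 0.1035, 0.2183]
eef_rot: [0.46, -3.107, -0.0]
wrist_force: [0.1, 0.9, 0.5]
grip_width: 0.004
gripper_force: 0.0
```

>>> send_rows(rows=[[[-0.3, -0.99, 0.2, 0, 0, 0], [-0.3, -0.99, 0.3, 0, 0, 0], [-0.3, -0.99, 0.4, 0, 0, 0], [-0.3, -0.99, 0.4, 0, 0, 0], [-0.3, -0.99, 0.4, 0, 0, 0], [-0.3, -0.99, 0.4, 0, 0, 0], [-0.3, -0.99, 0.4, 0, 0, 0], [-0.1, -0.9, 0.3, 0, 0, 0]]])

```text
time_s: 4.1
tool_pos: [0.5508, -0.0341, 0.1617]
eef_rot: [0.46, -3.107, -0.0]
wrist_force: [0.0, -0.2, 0.2]
grip_width: 0.007
gripper_force: 0.0
```

```bash
python3 w.py -64 -68 125
python3 - <<'E'
from h import *
ims=[viewer.grab_frame(n)[:,:,::-1] for n in("scene","top")]
a=ims[0][90:290,180:430];b=ims[1][100:260,120:320]
cv2.imwrite("pics/p1.png",np.hstack([cv2.resize(a,(400,320)),cv2.resize(b,(400,320))]))
E
```

```text
t 4.1 gauge mm [-67.7 -67.8 161.7] F [ 0.  -0.2  0.2] w 0.0070415488947698805 gf 0.0 ytilt 0.019587000922075166 -0.9999998474551978
delta tool in shares [-0.18 -0.01  1.84]
```

View pics/p1.png

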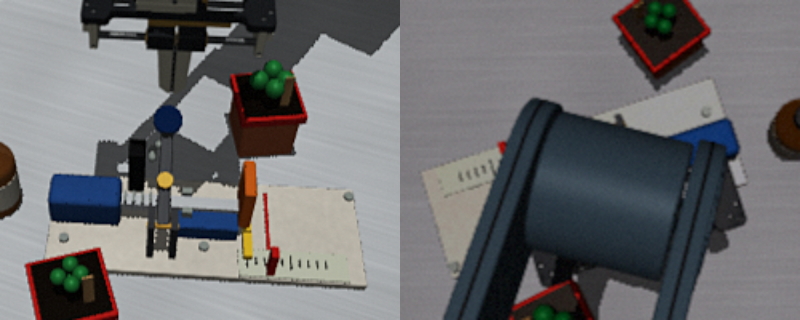

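The left view shows the shut fingertips at (173,90), just above the pad at (168,120). The scene camera stays clear and the top view is blocked by the arm. I descend.

>>> send_rows(rows=[[[-0.15, 0, 0.4, 0, 0, 0], [0, 0, 0.4, 0, 0, 0], [0, 0, 0.4, 0, 0, 0], [0, 0, 0.3, 0, 0, 0], [0, 0, 0.2, 0, 0, 0], [0, 0, 0.1, 0, 0, 0], [0, 0, 0.1, 0, 0, 0], [0, 0, 0.1, 0, 0, 0]]])

```text
time_s: 5.0
tool_pos: [0.5531, -0.032, 0.1228]
eef_rot: [-0.46, 3.107, -0.0]
wrist_force: [0.4, 0.2, 0.3]
grip_width: 0.007
gripper_force: 0.2
```

>>> send_rows(rows=[[[0.03, 0, 0.12, 0, 0, 0], [0.03, 0, 0.12, 0, 0, 0], [0.03, 0, 0.12, 0, 0, 0], [0.03, 0, 0.12, 0, 0, 0], [0.03, 0, 0.12, 0, 0, 0], [0.03, 0, 0.12, 0, 0, 0], [0.03, 0, 0.12, 0, 0, 0], [0.03, 0, 0.12, 0, 0, 0]]])

```text
time_s: 5.8
tool_pos: [0.5483, -0.0334, 0.1033]
eef_rot: [0.46, -3.108, 0.0]
wrist_force: [-0.3, 0.2, 0.7]
grip_width: 0.005
gripper_force: 0.3
```

>>> send_rows(rows=[[[0.03, 0, 0.1, 0, 0, 0], [0.03, 0, 0.1, 0, 0, 0], [0.03, 0, 0.1, 0, 0, 0], [0.03, 0, 0.1, 0, 0, 0], [0.03, 0, 0.1, 0, 0, 0], [0.03, 0, 0.1, 0, 0, 0], [0.03, 0, 0.1, 0, 0, 0], [0.03, 0, 0.1, 0, 0, 0]]])

```text
time_s: 6.6
tool_pos: [0.5447, -0.0345, 0.0883]
eef_rot: [-0.46, 3.105, -0.0]
wrist_force: [1.5, 1.6, 4.4]
grip_width: 0.007
gripper_force: 2.2
```

```bash
python3 w.py
python3 - <<'E'
from h import *
im=viewer.grab_frame("scene")[:,:,::-1]
cv2.imwrite("pics/p2.png",cv2.resize(im[90:290,180:430],(750,600)))
E
```

```text
t 6.6 gauge mm [-73.6 -66.5  88.3] F [1.5 1.6 4.4] w 0.007489492684779457 gf 2.1908876366796903 ytilt 0.010094474758969468 -0.9999966282461733
```

View pics/p2.png

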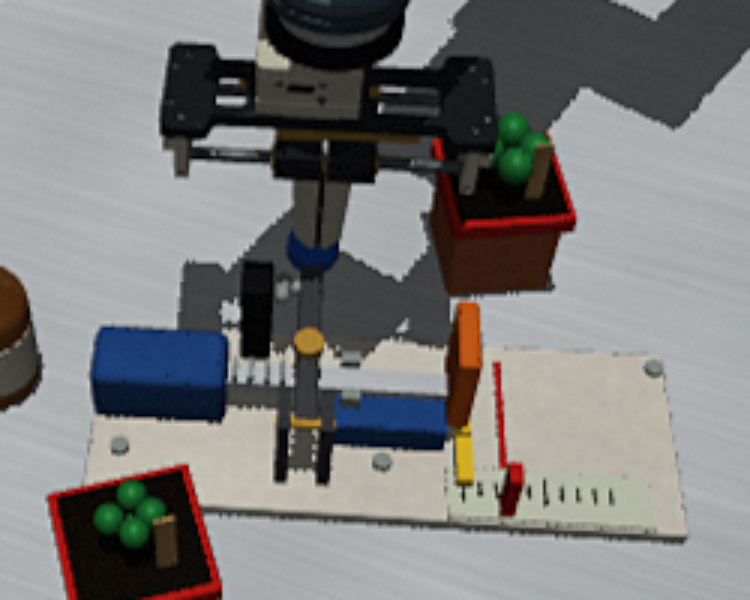

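The picture shows the fingertips centred on the pad at (313,250), with the post beside them clear and the handle still home.

>>> send_rows(rows=[[[0.01, 0, 0.08, 0, 0, 0], [0.01, 0, 0.08, 0, 0, 0], [0.01, 0, 0.08, 0, 0, 0], [0.01, 0, 0.08, 0, 0, 0], [0.01, 0, 0.08, 0, 0, 0], [0, 0, 0.04, 0, 0, 0], [0, 0, 0, 0, 0, 0], [0, 0, 0, 0, 0, 0]]])

```text
time_s: 7.45
tool_pos: [0.5424, -0.0351, 0.0784]
eef_rot: [0.46, -3.107, -0.0]
wrist_force: [0.0, 0.3, 0.4]
grip_width: 0.001
gripper_force: 0.0
```

>>> send_rows(rows=[[[0, 0, 0.05, 0, 0, 0], [0, 0, 0.05, 0, 0, 0], [0, 0, 0.05, 0, 0, 0], [0, 0, 0.05, 0, 0, 0], [0, 0, 0.05, 0, 0, 0], [0, 0, 0, 0, 0, 0], [0, 0, 0, 0, 0, 0], [0, 0, 0, 0, 0, 0]]])

```text
time_s: 8.25
tool_pos: [0.5428, -0.035, 0.0737]
eef_rot: [0.461, -3.108, -0.0]
wrist_force: [-1.1, -0.7, 0.6]
grip_width: 0.004
gripper_force: 0.7
```

>>> send_rows(rows=[[[0, 0, -0.1, 0, 0, 0], [0, 0, -0.2, 0, 0, 0], [0, 0, -0.4, 0, 0, 0], [0, 0, -0.5, 0, 0, 0], [0, 0, -0.6, 0, 0, 0], [0, 0, -0.7, 0, 0, 0], [0, 0, -0.7, 0, 0, 0], [0, 0, -0.4, 0, 0, 0]]])

```text
time_s: 9.05
tool_pos: [0.5436, -0.0352, 0.1479]
eef_rot: [-0.46, 3.105, -0.002]
wrist_force: [0.7, -0.3, 0.4]
grip_width: 0.004
gripper_force: 0.0
```

```bash
python3 w.py 0 24 140
python3 - <<'E'
from h import *
z=np.load("gauge.npz");R,t=z["R"],z["t"]
im=viewer.grab_frame("scene")[:,:,::-1].copy(); cv2.imwrite("pics/s2.png",im)
print([b for b in blobs(im,(100,120,30),(125,255,255))])
for q in((-62,-70,118),(-75,-70,73)): print(q,proj("scene",np.r_[R@np.array(q[:2])/1000+t,q[2]/1000]))
print("orange",[b for b in blobs(im,(8,150,80),(17,255,255)) if b[1][0]>250])
E
```

```text
t 9.05 gauge mm [-74.9 -66.9 147.9] F [ 0.7 -0.3  0.4] w 0.0040131579198828355 gf 0.0 ytilt 0.021056292146543785 -0.9999960874679978
delta tool in shares [-3.74  4.54  0.4 ]
[([276, 167, 17, 17, 218], [283.7, 174.8]), ([210, 199, 46, 31, 1247], [232.9, 213.7]), ([291, 221, 38, 19, 577], [310.1, 230.2])]
(-62, -70, 118) [284.15312252 163.0729541 ]
(-75, -70, 73) [283.28698391 173.43211213]
orange [([332, 191, 9, 22, 160], [335.9, 201.4])]
```

The pad is now at (283.7,174.8), which matches the latched prediction, and the handle is still home. I move over the handle.

>>> send_rows(rows=[[[-0.47, 0.57, 0, 0, 0, 0], [-0.47, 0.57, 0, 0, 0, 0], [-0.47, 0.57, 0, 0, 0, 0], [-0.47, 0.57, 0, 0, 0, 0], [-0.47, 0.57, 0, 0, 0, 0], [-0.47, 0.57, 0, 0, 0, 0], [-0.47, 0.57, 0, 0, 0, 0], [-0.45, 0.55, 0, 0, 0, 0]]], jaw=0.1)

```text
time_s: 9.9
tool_pos: [0.5885, 0.0749, 0.1456]
eef_rot: [0.461, -3.107, -0.0]
wrist_force: [1.0, 0.3, 0.8]
grip_width: 0.549
gripper_force: 0.0
```

```bash
python3 w.py 0 24 58
python3 - <<'E'
from h import *
im=viewer.grab_frame("scene")[:,:,::-1].copy(); cv2.imwrite("pics/p3.png",cv2.resize(im[110:290,230:430],(667,600)))
E
```

```text
t 9.9 gauge mm [ -0.   25.5 145.6] F [1.  0.3 0.8] w 0.548671772050554 gf 0.0 ytilt 0.03646606099781574 -0.9999999937887449
delta tool in shares [-0.   -0.07  4.38]
```

View pics/p3.png

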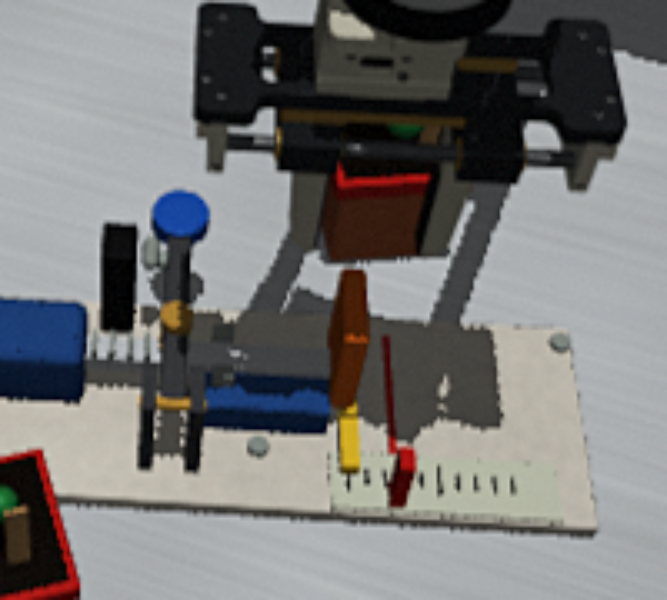

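The lever is down with the pad at (180,215). The open fingers straddle the handle at (350,340), and the pointer at (348,440) is at rest. I descend.

>>> send_rows(rows=[[[0, -0.07, 0.7, 0, 0, 0], [0, 0, 0.7, 0, 0, 0], [0, 0, 0.6, 0, 0, 0], [0, 0, 0.6, 0, 0, 0], [0, 0, 0.5, 0, 0, 0], [0, 0, 0.5, 0, 0, 0], [0, 0, 0.45, 0, 0, 0], [0, 0, 0.3, 0, 0, 0]]])

```text
time_s: 10.75
tool_pos: [0.5882, 0.0721, 0.0577]
eef_rot: [0.46, -3.107, -0.0]
wrist_force: [-1.4, 0.3, 0.2]
grip_width: 0.55
gripper_force: 0.0
```

>>> send_rows(rows=[[[0, 0, 0, 0, 0, 0], [0, 0, 0, 0, 0, 0], [0, 0, 0, 0, 0, 0], [0, 0, 0, 0, 0, 0], [0, 0, 0, 0, 0, 0], [0, 0, 0, 0, 0, 0], [0, 0, 0, 0, 0, 0], [0, 0, 0, 0, 0, 0]]], jaw=-1, grip_force=30)

```text
time_s: 11.55
tool_pos: [0.5877, 0.0755, 0.0591]
eef_rot: [-0.461, 3.108, 0.007]
wrist_force: [-2.2, 11.2, 2.7]
grip_width: 0.151
gripper_force: 30.0
```

```bash
python3 w.py
```

```text
t 11.55 gauge mm [-0.6 26.3 59.1] F [-2.2 11.2  2.7] w 0.15129035988610254 gf 29.983721673488617 ytilt 0.04372516600281156 -0.9999907315499116
```

>>> send_rows(rows=[[[0, 0.1, 0, 0, 0, 0], [0, 0.15, 0, 0, 0, 0], [0, 0.15, 0, 0, 0, 0], [0, 0.15, 0, 0, 0, 0], [0, 0.15, 0, 0, 0, 0], [0, 0.15, 0, 0, 0, 0], [0, 0.15, 0, 0, 0, 0], [0, 0, 0, 0, 0, 0]]])

```text
time_s: 12.35
tool_pos: [0.5831, 0.0908, 0.0591]
eef_rot: [-0.46, 3.107, -0.001]
wrist_force: [0.2, -5.1, 2.9]
grip_width: 0.148
gripper_force: 30.0
```

```bash
cat > pt.py <<'E'
from w import *
im=viewer.grab_frame("scene")[:,:,::-1].copy(); cv2.imwrite("pics/last.png",im)
f=lambda uv,z: ((R.T@(ray("scene",uv,z)[:2]-t))*1000).round(1)
for st,c in blobs(im,(22,120,60),(34,255,255)):
    if c[0]>300: print("yellow",st,c,f(c,.02))
print("orange",[b for b in blobs(im,(8,150,60),(17,255,255),30) if b[1][0]>250])
print("red",[(b,f(b[1],.03)) for b in blobs(im,(0,150,60),(5,255,255),15) if b[1][0]>340 and b[1][1]>200])
E
python3 pt.py
```

```text
t 12.35 gauge mm [-0.6 42.3 59.1] F [ 0.2 -5.1  2.9] w 0.14795494295080022 gf 29.99990612268448 ytilt 0.0009239552695844597 -0.9999992358503395
yellow [331, 228, 7, 24, 131] [334.2, 239.6] [35.1 31.7]
orange [([337, 194, 13, 39, 238], [344.2, 214.3])]
red [(([345, 225, 3, 12, 21], [346.5, 231.0]), array([20.8, 53.7])), (([346, 238, 9, 14, 50], [350.2, 245.7]), array([52.4, 58.8])), (([347, 253, 5, 9, 15], [349.8, 257.5]), array([77.2, 56.8]))]
```

>>> send_rows(rows=[[[0, 0.1, 0, 0, 0, 0], [0, 0.1, 0, 0, 0, 0], [0, 0.1, 0, 0, 0, 0], [0, 0.1, 0, 0, 0, 0], [0, 0.1, 0, 0, 0, 0], [0, 0, 0, 0, 0, 0], [0, 0, 0, 0, 0, 0], [0, 0, 0, 0, 0, 0]]])

```text
time_s: 13.2
tool_pos: [0.5804, 0.0994, 0.0591]
eef_rot: [-0.46, 3.107, -0.003]
wrist_force: [1.0, -7.7, 3.5]
grip_width: 0.15
gripper_force: 30.0
```

```bash
python3 pt.py
```

```text
t 13.2 gauge mm [-0.6 51.3 59.1] F [ 1.  -7.7  3.5] w 0.1495638407620797 gf 30.007151663303375 ytilt 0.009155438857022968 -0.9999972772990792
yellow [336, 228, 6, 24, 128] [338.5, 239.9] [35.1 39.6]
orange [([343, 196, 12, 37, 235], [349.2, 215.0])]
red [(([347, 238, 8, 14, 49], [350.3, 245.9]), array([52.8, 59. ]))]
```

>>> send_rows(rows=[[[0, 0.15, 0, 0, 0, 0], [0, 0.15, 0, 0, 0, 0], [0, 0.15, 0, 0, 0, 0], [0, 0.15, 0, 0, 0, 0], [0, 0.15, 0, 0, 0, 0], [0, 0.15, 0, 0, 0, 0], [0, 0, 0, 0, 0, 0], [0, 0, 0, 0, 0, 0]]])

```text
time_s: 14.05
tool_pos: [0.5756, 0.1153, 0.0591]
eef_rot: [-0.46, 3.107, -0.006]
wrist_force: [2.4, -14.1, 2.7]
grip_width: 0.143
gripper_force: 30.0
```

```bash
python3 pt.py; python3 -c "
import cv2
im=cv2.imread('pics/last.png');cv2.imwrite('pics/p4.png',cv2.resize(im[180:280,290:420],(780,600),interpolation=cv2.INTER_CUBIC))"
```

```text
t 14.05 gauge mm [-0.6 67.9 59.1] F [  2.4 -14.1   2.7] w 0.14267801417472847 gf 30.015921592712402 ytilt 0.012580827115404843 -0.9999909603477709
yellow [344, 229, 7, 24, 100] [347.0, 239.5] [33.  55.5]
orange [([352, 199, 13, 34, 222], [358.5, 216.2])]
red [(([350, 244, 5, 10, 30], [351.8, 248.5]), array([58.1, 61.4]))]
```

View pics/p4.png

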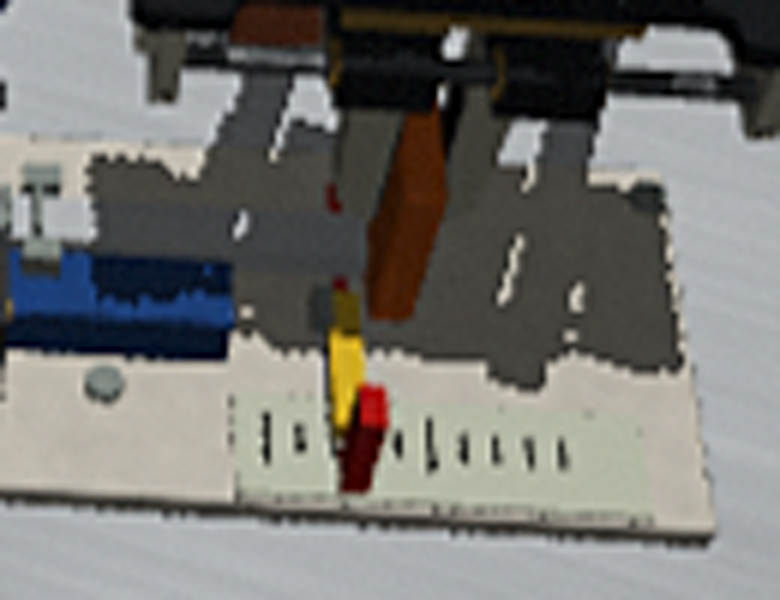

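The pointer at (345,370) is next to the marker base at (355,488). From the tick spacing it is about 2 mm short of the mark. I draw about 5 mm past the mark, then ease back to feel where the ratchet holds.

>>> send_rows(rows=[[[0, 0.1, 0, 0, 0, 0], [0, 0.1, 0, 0, 0, 0], [0, 0.1, 0, 0, 0, 0], [0, 0.1, 0, 0, 0, 0], [0, 0, 0, 0, 0, 0], [0, 0, 0, 0, 0, 0], [0, 0, 0, 0, 0, 0], [0, 0, 0, 0, 0, 0]]])

```text
time_s: 14.9
tool_pos: [0.5733, 0.1226, 0.059]
eef_rot: [-0.46, 3.107, -0.007]
wrist_force: [2.5, -15.4, 3.3]
grip_width: 0.152
gripper_force: 30.0
```

```bash
python3 pt.py
```

```text
t 14.9 gauge mm [-0.7 75.6 59. ] F [  2.5 -15.4   3.3] w 0.1523777916788588 gf 30.01867264509201 ytilt 0.0069286203236703075 -0.9999893301829712
yellow [349, 229, 6, 15, 74] [351.5, 236.6] [26.  64.2]
orange [([356, 199, 13, 35, 222], [362.9, 215.9])]
red [(([350, 246, 4, 6, 18], [351.2, 248.5]), array([58.2, 60.3])), (([347, 253, 5, 9, 18], [349.6, 257.5]), array([77.2, 56.5]))]
```

>>> send_rows(rows=[[[0, -0.05, 0, 0, 0, 0], [0, -0.05, 0, 0, 0, 0], [0, -0.05, 0, 0, 0, 0], [0, -0.05, 0, 0, 0, 0], [0, 0, 0, 0, 0, 0], [0, 0, 0, 0, 0, 0], [0, 0, 0, 0, 0, 0], [0, 0, 0, 0, 0, 0]]])

```text
time_s: 15.75
tool_pos: [0.5738, 0.121, 0.059]
eef_rot: [-0.46, 3.107, -0.002]
wrist_force: [1.5, -6.3, 4.7]
grip_width: 0.151
gripper_force: 30.0
```

```bash
python3 w.py
```

```text
t 15.75 gauge mm [-0.7 73.9 59. ] F [ 1.5 -6.3  4.7] w 0.1511972602453536 gf 30.0005704164505 ytilt 0.020499849286608623 -0.9999987203720146
```

>>> send_rows(rows=[[[0, -0.04, 0, 0, 0, 0], [0, -0.04, 0, 0, 0, 0], [0, 0, 0, 0, 0, 0], [0, 0, 0, 0, 0, 0], [0, 0, 0, 0, 0, 0], [0, 0, 0, 0, 0, 0], [0, 0, 0, 0, 0, 0], [0, 0, 0, 0, 0, 0]]])

```text
time_s: 16.55
tool_pos: [0.5738, 0.1209, 0.0591]
eef_rot: [-0.461, 3.107, 0.0]
wrist_force: [-1.0, -2.3, 5.5]
grip_width: 0.145
gripper_force: 30.0
```

```bash
python3 pt.py
```

```text
t 16.55 gauge mm [-0.7 73.8 59.1] F [-1.  -2.3  5.5] w 0.1454937323603777 gf 29.997520744800568 ytilt 0.037222310927748616 -0.9999998487280828
yellow [348, 229, 6, 18, 77] [350.4, 236.9] [26.8 62.1]
orange [([355, 199, 13, 35, 229], [361.8, 216.1])]
red [(([350, 245, 5, 7, 26], [351.8, 248.5]), array([58.1, 61.4]))]
```

The ratchet holds: the handle stays at 73.8 while the pull has dropped to about 2 N. I release and lift off.

>>> send_rows(rows=[[[0, -0.02, 0, 0, 0, 0], [0, 0, 0, 0, 0, 0], [0, 0, 0, 0, 0, 0], [0, 0, 0, 0, 0, 0], [0, 0, 0, 0, 0, 0], [0, 0, 0, 0, 0, 0], [0, 0, 0, 0, 0, 0], [0, 0, 0, 0, 0, 0]]], jaw=0)

```text
time_s: 17.4
tool_pos: [0.5739, 0.12, 0.0587]
eef_rot: [-0.46, 3.108, 0.0]
wrist_force: [0.6, -0.4, 0.4]
grip_width: 0.499
gripper_force: 0.0
```

>>> send_rows(rows=[[[0, 0, -0.4, 0, 0, 0], [0, 0, -0.7, 0, 0, 0], [0, 0, -0.9, 0, 0, 0], [0, 0, -1, 0, 0, 0], [0, 0, -1, 0, 0, 0], [0, 0, -1, 0, 0, 0], [0, 0, -1, 0, 0, 0], [0, 0, -0.5, 0, 0, 0]]])

```text
time_s: 18.2
tool_pos: [0.5751, 0.1201, 0.192]
eef_rot: [-0.46, 3.103, -0.001]
wrist_force: [-0.5, 0.9, -0.3]
grip_width: 0.501
gripper_force: 0.0
```

>>> send_rows(rows=[[[0, 1, 0, 0, 0, 0], [0, 1, 0, 0, 0, 0], [0, 1, 0, 0, 0, 0], [0, 1, 0, 0, 0, 0], [0, 1, 0, 0, 0, 0], [0, 1, 0, 0, 0, 0], [0, 1, 0, 0, 0, 0], [0, 1, 0, 0, 0, 0]]])

```text
time_s: 19.0
tool_pos: [0.5272, 0.2739, 0.1891]
eef_rot: [-0.46, 3.107, 0.0]
wrist_force: [-0.4, 0.5, -0.2]
grip_width: 0.501
gripper_force: 0.0
```

>>> send_rows(rows=[[[0, 1, 0, 0, 0, 0], [0, 1, 0, 0, 0, 0], [0, 1, 0, 0, 0, 0], [0, 1, 0, 0, 0, 0], [0, 1, 0, 0, 0, 0], [0, 1, 0, 0, 0, 0], [0, 0.5, 0, 0, 0, 0], [0, 0, 0, 0, 0, 0]]])

```text
time_s: 19.8
tool_pos: [0.4893, 0.3985, 0.1888]
eef_rot: [-0.463, 3.107, 0.0]
wrist_force: [0.3, -1.0, -0.2]
grip_width: 0.5
gripper_force: 0.0
```

```bash
python3 pt.py; python3 - <<'E'
from h import *
z=np.load("gauge.npz");R,t=z["R"],z["t"]
a=cv2.imread("pics/last.png")[140:280,270:420]; tp=viewer.grab_frame("top")[:,:,::-1].copy(); b=tp[130:250,120:260]
cv2.imwrite("pics/topf.png",tp)
print([(c,((R.T@(ray("top",c[1],.024)[:2]-t))*1000).round(1)) for c in blobs(tp,(22,100,60),(34,255,255))])
print([(c,((R.T@(ray("top",c[1],.054)[:2]-t))*1000).round(1)) for c in blobs(tp,(0,150,60),(5,255,255)) if 140<c[1][0]<230 and 150<c[1][1]<220])
cv2.imwrite("pics/p5.png",np.hstack([cv2.resize(a,(400,400)),cv2.resize(b,(400,400))]))
E
```

```text
t 19.8 gauge mm [ -1.2 364.  188.8] F [ 0.3 -1.  -0.2] w 0.4999646072275037 gf 0.0 ytilt 0.119980071987265 -0.9999999941040663
yellow [348, 228, 6, 19, 80] [350.3, 236.7] [26.4 62. ]
orange [([359, 192, 9, 23, 165], [362.6, 203.2]), ([357, 216, 6, 17, 42], [359.5, 223.5])]
red [(([350, 245, 5, 7, 26], [352.1, 248.3]), array([57.7, 62. ]))]
[(([171, 179, 9, 20, 86], [175.4, 188.4]), array([37.7, 61. ]))]
[(([169, 171, 5, 6, 17], [171.0, 173.1]), array([70.2, 55.8])), (([184, 207, 4, 12, 13], [185.5, 212.2]), array([-26.3,  50.1]))]
```

View pics/p5.png

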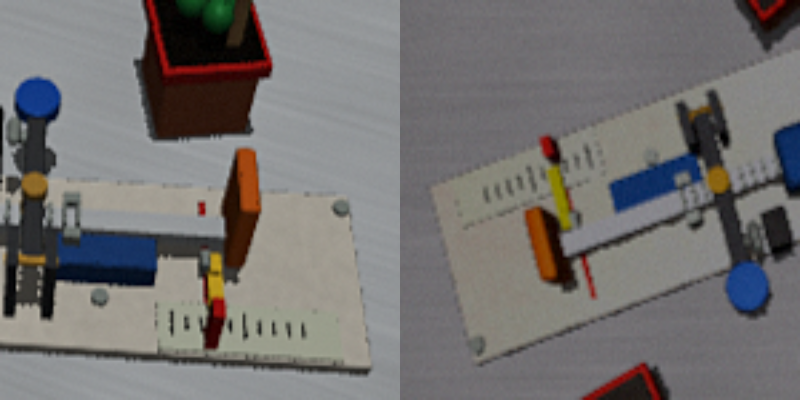

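Both views show the lever down and the handle held out. The pointer at (215,285) left and (558,195) right sits slightly past the red line. I do one sub-pixel check of the offset before handing in.

```bash
python3 - <<'E'
from h import *
z=np.load("gauge.npz");R,t=z["R"],z["t"]
def gy(n,uv,zz): return ((R.T@(ray(n,uv,zz)[:2]-t))*1000)
for n,f,rl in(("top","top0",(172,186,190,225)),("top","topf",(172,186,195,240)),("scene","scene0",(342,205,350,241)),("scene","last",(340,205,352,222))):
    im=cv2.imread(f"pics/{f}.png").astype(float); b,g,r=cv2.split(im)
    red=np.clip(r-g-40,0,None)*(g<1.6*b+10)*(g<.45*r); yel=np.clip(np.minimum(r,g)-b-25,0,None)*(g>.62*r)
    def pts(w,box,zz):
        o=[]
        for v in range(box[1],box[3]):
            row=w[v,box[0]:box[2]]
            if row.sum()>15: o.append(gy(n,((row*np.arange(box[0],box[2])).sum()/row.sum(),v),zz))
        return np.array(o)
    box=rl if n=="scene" else (172,186,192,224)
    for nm,w,bx,zz in(("red",red,box,.0125),("yel",yel,(325,228,360,243) if n=="scene" else (168,176,192,198),.022)):
        o=pts(w,bx,zz)
        if len(o): print(f,nm,len(o),"x",o[:,0].min().round(),o[:,0].max().round(),"y med",np.median(o[:,1]).round(2),o[:,1].round(0).tolist())
E
```

```text
top0 red 32 x -37.0 41.0 y med 56.45 [56.0, 57.0, 57.0, 56.0, 56.0, 57.0, 57.0, 56.0, 57.0, 57.0, 56.0, 57.0, 56.0, 56.0, 56.0, 57.0, 56.0, 56.0, 57.0, 56.0, 53.0, 57.0, 56.0, 56.0, 57.0, 57.0, 56.0, 56.0, 57.0, 56.0, 56.0, 57.0]
top0 yel 10 x 37.0 58.0 y med 31.15 [28.0, 31.0, 31.0, 31.0, 31.0, 31.0, 31.0, 31.0, 31.0, 32.0]
topf red 13 x -37.0 33.0 y med 56.33 [56.0, 56.0, 57.0, 57.0, 56.0, 57.0, 57.0, 56.0, 56.0, 57.0, 55.0, 56.0, 57.0]
topf yel 19 x 17.0 60.0 y med 61.22 [58.0, 59.0, 61.0, 61.0, 61.0, 61.0, 61.0, 61.0, 61.0, 61.0, 61.0, 61.0, 61.0, 61.0, 61.0, 62.0, 63.0, 62.0, 62.0]
scene0 red 30 x -38.0 29.0 y med 56.9 [57.0, 57.0, 57.0, 57.0, 57.0, 57.0, 57.0, 57.0, 57.0, 56.0, 56.0, 57.0, 57.0, 57.0, 57.0, 57.0, 57.0, 57.0, 57.0, 57.0, 57.0, 57.0, 57.0, 57.0, 57.0, 57.0, 57.0, 57.0, 58.0, 57.0]
scene0 yel 14 x 12.0 42.0 y med 31.56 [36.0, 35.0, 35.0, 34.0, 33.0, 32.0, 31.0, 32.0, 31.0, 31.0, 31.0, 31.0, 32.0, 31.0]
last red 4 x -38.0 -31.0 y med 56.86 [57.0, 57.0, 57.0, 57.0]
last yel 15 x 8.0 39.0 y med 61.64 [62.0, 63.0, 63.0, 63.0, 63.0, 63.0, 62.0, 62.0, 61.0, 61.0, 61.0, 61.0, 61.0, 61.0, 61.0]
```

The offset is +4.4 to +4.8 mm, inside the 7 mm limit. The next tooth back would be about −5.3 mm, so this is the better one.

```bash
python3 -c "
from cell import ctrl
print(ctrl.close_job())"
```

```text
the job is handed in; nothing more can be done
None
```

I handed the job in (no verdict came back): the lever is latched, and the ratchet alone holds the pointer about 4.5 mm past the red marker, measured from both cameras and inside the 7 mm limit.

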